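Open up the transmitter stand by its ratchet stop

ROBOT

A 6-joint arm with a two-finger parallel gripper is mounted at the origin on the work surface. World frame = base frame: x ahead of the robot, y to its left, z up, the work surface at z = 0. Lengths are in m, angles in degrees, forces in N, time in s.
With the tool pointing down it reaches from about 0.375 to 0.9 m from the base axis. Payload 3.1 kg.
Tool frame: the origin (TCP) lies between the finger pads; the fingertips stand env.tip_extent ahead of it and the grasp point (between the pads) lies 2 mm behind it (env.tip_extent is the distance from the TCP to the fingertips, in m); y points along the fingers, z is the direction in which the jaws open and shut, and the axes are right-handed (so a half turn about y gives the same grasp; the last joint's range is limited). The gripper opens to 85 mm and grips with 20 to 120 N. Pads are 22 mm wide; open, the fingers measure 114 mm over their backs; the gripper's body (76 mm by 85 mm) begins 54 mm behind the grasp point. The pads swing forward as they close: fully open they stand 13 mm farther back than shut.
Start: joints at [-76.175, 30.224, 82.088, -0, 67.689, -10.227], TCP at [0.255, -0.571, 0.248] pointing down, gripper open.
Joint ranges: [-176.69, 176.69], [-43.24, 126.21], [12.49, 139.97], [-82, 262], [0, 151.66], [-163.58, 163.58]. Speed limits (degrees/s): [159.86, 159.86, 180, 180, 180, 180].

INTERFACE

Orientations are given as [roll, pitch, yaw] about the fixed x, y, z axes, in that order (R = Rz(yaw) Ry(pitch) Rx(roll)).
In Python, from plant import env, vision gives the robot as it stands.
- The arm moves only by the tool drive_tool, never from a script. Its arguments are lists of equal length, an entry for each row: "xyz": the shift along the tool's x, y, z in cm, a list of three; "turn": the turn, a rotation vector about the tool's x, y, z in degrees, a list of three; "grip": the opening, from 0 (shut) to 1 (fully open). A call has 1 to 8 rows; each row shifts and turns the pose as measured when the row begins, along the tool's axes as they then stand; what a row does not reach is not made up. A row lasts 1/12 s, in which the tool goes at most 41.7 mm and 7.16 degrees, less where a joint would pass 70% of its speed; a pose out of reach is approached as far as the arm can. A call is refused whole if a number of a shift passes 4.17 or a number of a turn 7.16, either way. A call with a gripper value outside its range is refused whole. The fingers move at their own pace and stop on an object; the grip force is fixed at half the most. Time passes only in rows, so rows that do not move let the fingers close. It gives the time, the measured TCP pose, the force and the opening at its end, in the units of the state.
- env.get_obs(): the state, without advancing time (a new reading comes with each control period).
- vision.capture(name): name is "side" or "top"; returns the picture (420x560x3 uint8, blue, green, red); there is no depth.
- vision.camera_info(name): a dict with "fx", "fy", "cx", "cy" (pixels), "rvec" (rotation vector, rad) and "tvec" (3), from world to camera coordinates, as OpenCV has them. Camera axes: x right, y down, z forward; pixel columns grow to the right and rows downward; lengths in m; the calibration is good to about 2 mm. A picture is of the moment at which its call begins. camera_info takes no time and is no camera call.
- env.close_job(): hands the job in, once; it reports no verdict.
The state is a dict: "clock": time; "joint_pos": joint angles; "qd": joint speeds; "joint_efforts": joint torques, N m; "eef_pos": TCP position; "tool_rot": TCP orientation; "ft_force": force on the tool from outside, world axes, zero at the start; "moment": the same for the moment, N m; "width": finger opening in m.
Only numpy, scipy, OpenCV 4.12 (cv2) and the standard library are available. Lean on these libraries where they do the work, as an engineer would, in place of code of your own. Each camera call takes 0.05 s, during which the arm holds its last target. There are 200 camera calls.

TASK

Make room in the slotted stand for more transmitter packs: press down the spring release paddle on the sliding stop and, keeping it pressed, push the stop back along its bar, away from the packs, until it meets the end post. Then let the paddle spring up again and move clear. Do not force the ratchet, lift nothing, and leave the packs and the small parts lying about as they are.

Things in the scene. Friction and masses are not known exactly. Their poses are not given: they have to be found in the camera images.
- stand: Fixed beech stand, 140 mm (x) by 312 mm (y), z up, origin on the work surface. Its +y is the way back. A 12 mm square steel bar runs along y at x = +60 mm, 38 to 50 mm high, from a tall end plate at y = -185 mm (95 mm high) to the short end post (near face at y = +100 mm, 82 mm high). Packs stand in slots beside the bar (x -48 to +24 mm), nearest the tall end plate.
- paddle_top (a point): Centre of the top of the release paddle, a ribbed black plate 40 mm (stand x) by 60 mm (along the bar) on the sliding stop, above the bar; 68 mm above the work surface when up. Moves with the stop and down when pressed; axes parallel to the stand's. It lies between the stop's jaw plate (towards the packs) and its fence (towards the end post), which are 64 mm apart.
- jaw_plate_top (a point): Middle of the top edge of the jaw plate, the aluminium upright, 8 mm thick and 125 mm wide across the stand, at the end of the stop towards the packs; its inner face is 32 mm from the paddle centre, its top 92 mm above the work surface. This point is above the bar, 36 mm from the paddle centre.
- fence_top (a point): Middle of the top edge of the fence, an aluminium upright 44 mm wide and 8 mm thick at the stop's rear end: inner face 32 mm from the paddle centre, top 88 mm above the work surface, 20 mm above the raised paddle. A finger holding the paddle down pushes the stop back by bearing on the fence's inner face. The stop is 80 mm long over plate and fence.
- jaw (a joint): Position of the sliding stop along the bar in m: 0 nearest the packs, growing towards the end post (stand +y), 0.115 at the end post. Slides with about 1 N friction, but a ratchet with 8 mm teeth blocks motion away from the packs unless the paddle is held down.
- release (a joint): How far the release paddle is pressed down, in m: 0 up, 0.008 fully down. Spring: 3 N to start, 7.8 N fully down. When let go between teeth it rests up to 0.004 down on a tooth. The ratchet is free from about 0.005 on and catches again when the paddle is let up.
- pack0: Grey plastic transmitter pack, loose, upright in the slot nearest the tall end plate: 62 by 21 by 86 mm, with knobs up to 8 mm higher. Origin at the centre of its underside, 20 mm above the work surface.
- pack1: A like pack in the next slot, the one nearer the sliding stop.
- clip: Chrome lapel clip lying on the work surface, 36 by 12 by 20 mm, loose; origin under its centre.
- cover: Black battery door cover lying flat, 54 by 34 by 8 mm, loose; origin under its centre.
- sleeve: Blue mic sleeve, a tube standing on end, 34 mm across, 45 mm high, loose; origin under its centre.
There are look-alikes about, which are no part of the job. Several things look just like the cover: the one meant starts farthest to the robot's left.

How it is judged (in metres and radians):
On the way, in this order (a step that is already met when the one before it is completed fails the run):
1. the release paddle is pressed down at least 5 mm before the stop has been moved 15 mm (value of joint release above 0.005 m and distance of fence_top from where it was at the start of the episode below 0.015 m), for 0.1 s.
2. the stop is pushed back to the end post (within 6 mm) (value of joint jaw above 0.109 m), for 0.1 s.
At the end, for the whole second after the job is handed in: The sliding stop stands within 6 mm of the end post and is at rest, the release paddle has sprung up to within 4 mm of its top position, and both packs, the clip, the cover and the sleeve are within 15 mm of where they were and not tipped over 0.3 rad (value of joint jaw above 0.109 m and value of joint release below 0.004 m and velocity of joint jaw between -0.01 and 0.01 m/s and distance of each of pack0, pack1, clip, cover, sleeve from where it was at the start of the episode below 0.015 m and angle between each of pack0, pack1, clip, cover, sleeve's own z axis and vertical below 0.3 rad); the robot touches nothing.
It fails at once if a transmitter pack is shifted more than 15 mm, lifted so far or tipped (distance of any of pack0, pack1 from where it was at the start of the episode above 0.015 m or angle between any of pack0, pack1's own z axis and vertical above 0.3 rad).
It fails at once if the clip, cover or sleeve is shifted more than 15 mm, lifted so far or tipped (distance of any of clip, cover, sleeve from where it was at the start of the episode above 0.015 m or angle between any of clip, cover, sleeve's own z axis and vertical above 0.3 rad).
It fails at once if the sliding stop is forced: more than 60 N between the fingers and the stand with its stop and paddle (contact force between the fingers and stand above 60 N).
It also fails if it takes over 32 s, if anything falls off the work surface, if the arm or the gripper's body presses on something with over 40 N, if the wrist force passes 120 N, or if a joint passes its speed limit or range.

## Working session

There is one attempt and no reset: what is moved stays moved. The work goes in short steps, Python scripts to look and compute and a tool call to move; the robot and the scene stay as the last step left them, time stands still between calls to the robot, and variables do not carry over. Pictures are saved under pics/ and viewed, about 8 in all and at most 12, crops included, and the job is handed in when it is done.

Besides the shell and the picture viewer there is one more tool, called after "Emit:" as name(argument=value, ...), one argument or row to a line, values as JSON. drive_tool: Moves the arm, as the interface text tells. Its arguments: {"type":"object","properties":{"xyz":{"type":"array"},"turn":{"type":"array"},"grip":{"type":"array"}},"required":["xyz","turn","grip"]}

```bash
mkdir -p pics; ls; python3 - <<'E'
from plant import env, vision
import cv2
for n in("side","top"):
    cv2.imwrite(f"pics/{n}0.png",vision.capture(n)); print(n,vision.camera_info(n))
print(env.get_obs(), env.tip_extent)
E
```

```text
pics
side {'fx': 443.18666796847765, 'fy': 443.18666796847765, 'cx': 280.2466559670164, 'cy': 213.61493927015815, 'rvec': array([ 0.52891628, -2.71241276,  1.13470845]), 'tvec': array([0.49833712, 0.29541427, 0.69665851])}
top {'fx': 532.2192794615582, 'fy': 532.2192794615582, 'cx': 285.67340094892074, 'cy': 199.42484591060284, 'rvec': array([ 2.18963436, -2.19611656,  0.11882197]), 'tvec': array([-0.0991314 ,  0.58699008,  1.05201651])}
{'clock': 0.1, 'joint_pos': array([-7.61756952e+01,  3.02739856e+01,  8.21495351e+01,  6.91491245e-04,
        6.76896859e+01, -1.02250150e+01]), 'qd': array([ 0.00999515, -0.05463325, -0.1518255 , -0.04971551, -0.11044461,
        0.11022406]), 'joint_efforts': array([ 1.65540951e-04, -4.43303311e+01, -1.78586644e+01, -2.67777577e-04,
        3.88905595e-03,  2.74486302e-05]), 'eef_pos': array([ 0.25460507, -0.57011688,  0.24742501]), 'tool_rot': array([-9.01112952e+01,  2.07248503e-02, -1.55950963e+02]), 'ft_force': array([ 0.49341248,  0.01686491, -0.70110682]), 'moment': array([-0.00196077,  0.00863484, -0.05533746]), 'width': 0.08581581537763121} 0.017
```

View pics/top0.png

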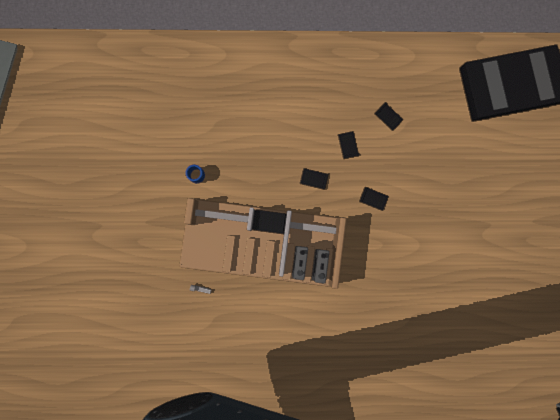

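View pics/side0.png

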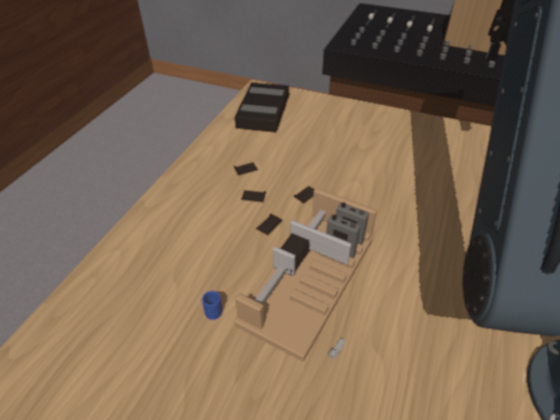

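The top view shows the stand with its post at left (190,212), the fence at about (251,219), the black paddle at (269,221) and the jaw plate at about (287,243). The side view agrees. Next I measure the paddle by colour mask.

```bash
cat > h.py <<'E'
import numpy as np, cv2
from plant import env, vision
from scipy.spatial.transform import Rotation as R
def ray(n,u,v,z):
    c=vision.camera_info(n); M=cv2.Rodrigues(c['rvec'])[0]; o=-M.T@c['tvec']
    d=M.T@[(u-c['cx'])/c['fx'],(v-c['cy'])/c['fy'],1]
    return o+d*(z-o[2])/d[2]
def proj(n,p):
    c=vision.camera_info(n); K=np.array([[c['fx'],0,c['cx']],[0,c['fy'],c['cy']],[0,0,1]])
    return cv2.projectPoints(np.float64([p]),c['rvec'],c['tvec'],K,None)[0].ravel()
E
python3 - <<'E'
from h import *
for n,(x0,y0,x1,y1),z in(("top",(235,200,300,242),.068),("side",(270,228,325,275),.068)):
    g=cv2.imread(f"pics/{n}0.png").max(2); m=np.zeros_like(g); m[y0:y1,x0:x1]=(g[y0:y1,x0:x1]<45)
    k,l,s,c=cv2.connectedComponentsWithStats(m); i=1+np.argmax(s[1:,4]); print(n,s[i],c[i],ray(n,*c[i],z))
    r=cv2.minAreaRect(np.argwhere(l==i)[:,::-1].astype(np.float32)); print(r)
    if n=="top": print([ray(n,*p,z).round(4) for p in cv2.boxPoints(r)])
# rough axis from post and endplate
im=cv2.imread("pics/top0.png")[185:300,170:360]
cv2.imwrite("pics/crop.png",cv2.resize(im,None,fx=4.2,fy=4.2,interpolation=cv2.INTER_CUBIC))
E
```

```text
top [252 210  34  24 644] [268.53416149 221.04503106] [ 0.54130013 -0.06634492  0.068     ]
((268.53717041015625, 221.04832458496094), (32.11922836303711, 19.961347579956055), 7.431407928466797)
[array([ 0.5263, -0.0331,  0.068 ]), array([ 0.5646, -0.038 ,  0.068 ]), array([ 0.5564, -0.0997,  0.068 ]), array([ 0.5181, -0.0946,  0.068 ])]
side [301 248   7   8  18] [304.5        251.61111111] [ 0.51457648 -0.06335911  0.068     ]
((304.0600280761719, 251.92001342773438), (2.4000000953674316, 8.600000381469727), 36.869895935058594)
```

View pics/crop.png

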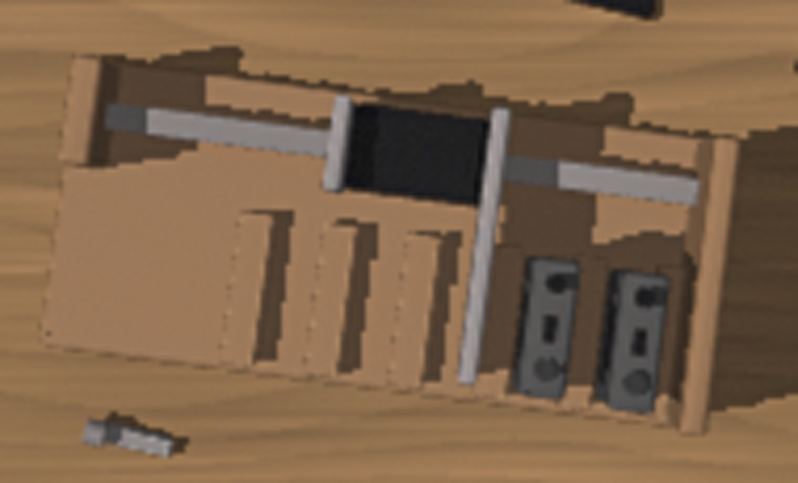

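The crop confirms the layout: paddle, then fence on the post side (about (338,143) in the crop), and a clear bar up to the post. The paddle centre is about (0.541, -0.066), and stand +y is about 7.5° from world y. I'll shut the fingers and align the tool, with tool z along stand -y.

Emit:
drive_tool(
  xyz=[
    [0,0,0],
    [0,0,0],
    [0,0,0],
    [0,0,0],
  ],
  turn=[
    [0,5.5,0],
    [0,5.5,0],
    [0,5.5,0],
    [0,0,0],
  ],
  grip=[0,0,0,0],
)

```text
clock: 0.43
eef_pos: [0.2542, -0.5686, 0.245]
tool_rot: [-90.4, -0.0, -173.2]
ft_force: [0.1, -0.2, 0.3]
width: 0.0384
```

```bash
cat > d.py <<'E'
from h import *
import sys
t=np.array([float(a) for a in sys.argv[1:4]]); o=env.get_obs()
Rm=R.from_euler('xyz',o['tool_rot'],degrees=True)
g=R.from_euler('xyz',[-90,0,-172.5],degrees=True)
print(o['clock'],o['eef_pos'].round(4),o['tool_rot'].round(2),o['width'],o['ft_force'].round(2))
print('shift cm',(Rm.inv().apply(t-o['eef_pos'])*100).round(2),'turn',(Rm.inv()*g).as_rotvec(degrees=True).round(2))
E
python3 d.py 0.542 -0.056 0.17
```

```text
0.4333 [ 0.2542 -0.5686  0.245 ] [-9.0410e+01 -5.0000e-02 -1.7318e+02] 0.03839627009337348 [ 0.05 -0.16  0.33]
shift cm [-34.67   7.81 -47.42] turn [ 0.41 -0.68  0.05]
```

Emit:
drive_tool(
  xyz=[
    [-2.3,0.2,-3.1],
    [-2.3,0.2,-3.1],
    [-2.3,0.2,-3.1],
    [-2.3,0.2,-3.1],
    [-2.3,0.2,-3.1],
    [-2.3,0.2,-3.1],
    [-2.3,0.2,-3.1],
    [-2.3,0.2,-3.1],
  ],
  turn=[
    [0,-0.5,0],
    [0,0,0],
    [0,0,0],
    [0,0,0],
    [0,0,0],
    [0,0,0],
    [0,0,0],
    [0,0,0],
  ],
  grip=[0,0,0,0,0,0,0,0],
)

```text
clock: 1.1
eef_pos: [0.4045, -0.2973, 0.2264]
tool_rot: [-90.1, -0.1, -172.3]
ft_force: [0.4, 0.3, 0.0]
width: 0.0001
```

```bash
python3 d.py 0.542 -0.056 0.17
```

```text
1.1 [ 0.4045 -0.2973  0.2264] [-9.007e+01 -1.100e-01 -1.723e+02] 0.0001051897022460526 [0.43 0.31 0.02]
shift cm [-16.87   5.64 -22.06] turn [0.07 0.2  0.11]
```

Emit:
drive_tool(
  xyz=[
    [-2.3,0.6,-3.0],
    [-2.3,0.6,-3.0],
    [-2.3,0.6,-3.0],
    [-2.3,0.7,-3.0],
    [-2.3,0.7,-3.0],
    [-2.3,0.7,-3.0],
    [-2.0,0.6,-2.6],
    [0,0,0],
  ],
  turn=[
    [0,0,0],
    [0,0,0],
    [0,0,0],
    [0,0,0],
    [0,0,0],
    [0,0,0],
    [0,0,0],
    [0,0,0],
  ],
  grip=[0,0,0,0,0,0,0,0],
)

```text
clock: 1.77
eef_pos: [0.5378, -0.0529, 0.179]
tool_rot: [-90.1, -0.0, -170.7]
ft_force: [0.8, 0.6, -0.2]
width: -0.0001
```

```bash
python3 d.py 0.542 -0.056 0.11
```

```text
1.7667 [ 0.5378 -0.0529  0.179 ] [ -90.1    -0.   -170.74] -0.00014943040259607278 [ 0.78  0.61 -0.15]
shift cm [-0.36  6.9   0.38] turn [0.1  1.76 0.  ]
```

Emit:
drive_tool(
  xyz=[
    [-0.4,2.0,0.2],
    [0,2.5,0.2],
    [0,2.0,0],
    [0,0,0],
  ],
  turn=[
    [0,1.7,0],
    [0,0,0],
    [0,0,0],
    [0,0,0],
  ],
  grip=[0,0,0,0],
)

```text
clock: 2.1
eef_pos: [0.5446, -0.0535, 0.1128]
tool_rot: [-90.0, 0.2, -171.5]
ft_force: [-0.3, 0.6, 0.6]
width: 0.0
```

```bash
python3 d.py 0.542 -0.056 0.11; python3 - <<'E'
from h import *
a=vision.capture("side")[190:310,230:370]; b=vision.capture("top")[180:270,180:320]
a=cv2.resize(a,(560,480),interpolation=2); b=cv2.resize(b,(560,360),interpolation=2)
cv2.imwrite("pics/s1.png",a); cv2.imwrite("pics/t1.png",b)
o=env.get_obs();p=o['eef_pos']-[0,0,.017]; print(p,(proj("side",p)-[230,190])*4,(proj("top",p)-[180,180])*4)
E
```

```text
2.1 [ 0.5446 -0.0535  0.1128] [ -89.97    0.2  -171.48] 7.753143013735654e-07 [-0.34  0.58  0.65]
shift cm [0.3  0.28 0.21] turn [-0.03  1.02 -0.2 ]
[ 0.54628311 -0.05419095  0.09846984] [228.24913218 197.50651205] [327.89658394 151.01117433]
```

View pics/s1.png

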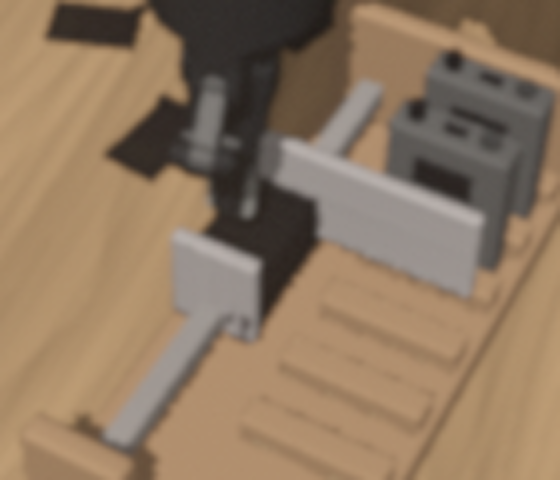

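The side crop shows the shut fingertips at (235,210), above the paddle and clear of fence and jaw plate. I'll descend to just above the paddle.

Emit:
drive_tool(
  xyz=[
    [0.2,1.0,0.4],
    [0,0.8,0],
    [0,0.4,0],
    [0,0,0],
  ],
  turn=[
    [0,1,0],
    [0,0,0],
    [0,0,0],
    [0,0,0],
  ],
  grip=[0,0,0,0],
)

```text
clock: 2.53
eef_pos: [0.5471, -0.0611, 0.0955]
tool_rot: [-89.7, 0.8, -172.6]
ft_force: [0.5, -1.0, -0.3]
width: 0.0
```

Emit:
drive_tool(
  xyz=[
    [0,0.3,0],
    [0,0.3,0],
    [0,0,0],
  ],
  turn=[
    [0,0,0],
    [0,0,0],
    [0,0,0],
  ],
  grip=[0,0,0],
)

```text
clock: 2.78
eef_pos: [0.5478, -0.0618, 0.0899]
tool_rot: [-89.6, 0.9, -172.7]
ft_force: [0.4, 0.2, 1.0]
width: 0.0002
```

Emit:
drive_tool(
  xyz=[
    [0.5,0.3,0],
    [0,0.3,0],
    [0,0.2,0],
  ],
  turn=[
    [0,0,0.9],
    [0,0,0],
    [0,0,0],
  ],
  grip=[0,0,0],
)

```text
clock: 3.03
eef_pos: [0.5436, -0.0625, 0.0825]
tool_rot: [-89.6, 1.9, -172.6]
ft_force: [-0.7, 0.1, 4.3]
width: -0.0001
```

Emit:
drive_tool(
  xyz=[
    [0,0.3,0],
    [0,0.3,0],
    [0,0.1,0],
  ],
  turn=[
    [0,0,-1.0],
    [0,0,-0.8],
    [0,0,0],
  ],
  grip=[0,0,0],
)

```text
clock: 3.28
eef_pos: [0.5444, -0.0624, 0.077]
tool_rot: [-89.5, -0.0, -172.7]
ft_force: [-3.4, 0.9, 10.6]
width: 0.0
```

The paddle is bottomed (force z 10.6 N). I'll hold briefly, then slide back.

Emit:
drive_tool(
  xyz=[
    [0,0.05,0],
    [0,0.05,0],
    [0,0.05,-0.3],
    [0,0.05,-0.3],
  ],
  turn=[
    [0,0,0],
    [0,0,0],
    [0,0,0],
    [0,0,0],
  ],
  grip=[0,0,0,0],
)

```text
clock: 3.62
eef_pos: [0.5449, -0.0575, 0.0776]
tool_rot: [-89.4, -0.2, -172.6]
ft_force: [-1.7, -1.1, 7.2]
width: -0.0001
```

Emit:
drive_tool(
  xyz=[
    [0,0.1,-0.4],
    [0,0.1,-0.4],
    [0,0.1,-0.4],
    [0,0.1,-0.4],
  ],
  turn=[
    [0,0,0],
    [0,0,0],
    [0,0,0],
    [0,0,0],
  ],
  grip=[0,0,0,0],
)

```text
clock: 3.95
eef_pos: [0.5468, -0.0433, 0.077]
tool_rot: [-89.0, -0.1, -172.5]
ft_force: [-1.5, -1.1, 8.3]
width: 0.0001
```

Emit:
drive_tool(
  xyz=[
    [0,0.1,-0.5],
    [0,0.1,-0.5],
    [0,0.1,-0.5],
    [0,0.1,-0.5],
    [0,0.1,-0.5],
    [0,0.1,-0.5],
  ],
  turn=[
    [-0.3,0,0],
    [0,0,0],
    [0,0,0],
    [0,0,0],
    [0,0,0],
    [0,0,0],
  ],
  grip=[0,0,0,0,0,0],
)

```text
clock: 4.45
eef_pos: [0.5502, -0.0155, 0.0771]
tool_rot: [-88.8, 0.4, -172.3]
ft_force: [-0.9, -1.0, 8.4]
width: -0.0
```

```bash
python3 - <<'E'
from h import *
a=cv2.resize(vision.capture("side")[190:330,220:370],(600,560),interpolation=2)
cv2.imwrite("pics/s2.png",a)
E
```

```text
(no output)
```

View pics/s2.png

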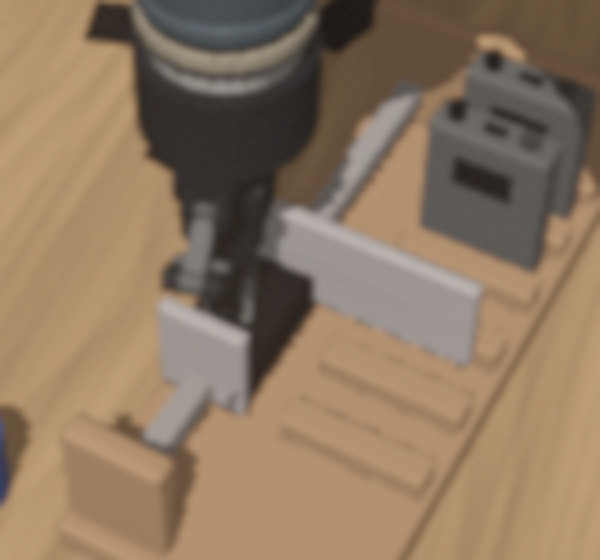

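The stop is moving with the fingers: fence at about (205,350) with a visible gap to the post, and the jaw plate is well away from the undisturbed packs. Continuing.

Emit:
drive_tool(
  xyz=[
    [0,0.1,-0.5],
    [0,0.1,-0.5],
    [0,0.1,-0.5],
    [0,0.1,-0.5],
    [0,0.1,-0.5],
    [0,0.1,-0.5],
    [0,0.1,-0.5],
    [0,0.1,-0.5],
  ],
  turn=[
    [-0.5,0,0],
    [-0.5,0,0],
    [0,0,0],
    [0,0,0],
    [0,0,0],
    [0,0,0],
    [0,0,0],
    [0,0,0],
  ],
  grip=[0,0,0,0,0,0,0,0],
)

```text
clock: 5.17
eef_pos: [0.5552, 0.0232, 0.0771]
tool_rot: [-89.1, 1.1, -172.1]
ft_force: [-1.5, -0.9, 8.0]
width: -0.0001
```

Emit:
drive_tool(
  xyz=[
    [0.1,0.1,-0.4],
    [0,0.1,-0.4],
    [0,0.1,-0.4],
    [0,0.1,-0.4],
  ],
  turn=[
    [0,0,-0.7],
    [0,0,-0.5],
    [0,0,0],
    [0,0,0],
  ],
  grip=[0,0,0,0],
)

```text
clock: 5.5
eef_pos: [0.5575, 0.0385, 0.0771]
tool_rot: [-88.8, 0.3, -172.0]
ft_force: [-1.4, -0.6, 7.8]
width: -0.0003
```

Emit:
drive_tool(
  xyz=[
    [0,0.1,-0.3],
    [0,0.1,-0.3],
    [0,0.1,-0.3],
  ],
  turn=[
    [0,0,0],
    [0,0,0],
    [0,0,0],
  ],
  grip=[0,0,0],
)

```text
clock: 5.75
eef_pos: [0.5594, 0.0455, 0.0771]
tool_rot: [-88.4, 0.4, -171.8]
ft_force: [-3.3, -5.7, 7.4]
width: -0.0
```

Emit:
drive_tool(
  xyz=[
    [0,0.1,-0.3],
    [0,0.1,-0.3],
    [0,0.1,-0.3],
  ],
  turn=[
    [0,0,0],
    [0,0,0],
    [0,0,0],
  ],
  grip=[0,0,0],
)

```text
clock: 6.0
eef_pos: [0.5614, 0.0505, 0.077]
tool_rot: [-87.8, 0.5, -171.5]
ft_force: [-1.7, -5.0, 8.5]
width: -0.0002
```

```bash
python3 - <<'E'
from h import *
a=cv2.resize(vision.capture("side")[220:340,220:370],(750,600),interpolation=2)
cv2.imwrite("pics/s3.png",a)
E
```

```text
(no output)
```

View pics/s3.png

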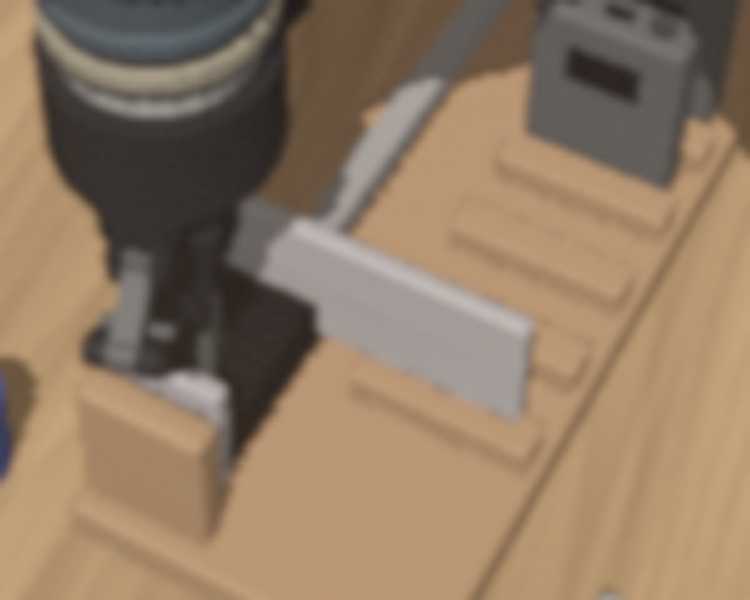

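The fence (200,390) now appears to be against the post (150,440). I'll push on until the force clearly rises.

Emit:
drive_tool(
  xyz=[
    [0,0.1,-0.3],
    [0,0.1,-0.3],
    [0,0.1,-0.3],
  ],
  turn=[
    [-1,0,0],
    [-0.8,0,0],
    [0,0,0],
  ],
  grip=[0,0,0],
)

```text
clock: 6.3
eef_pos: [0.5617, 0.0516, 0.0769]
tool_rot: [-88.7, 0.3, -170.9]
ft_force: [-3.6, -11.0, 8.5]
width: 0.0003
```

Emit:
drive_tool(
  xyz=[
    [0,0.1,-0.3],
    [0,0.1,-0.3],
    [0,0.1,-0.3],
  ],
  turn=[
    [0,0,0],
    [0,0,0],
    [0,0,0],
  ],
  grip=[0,0,0],
)

```text
clock: 6.55
eef_pos: [0.5618, 0.0516, 0.077]
tool_rot: [-87.9, 0.0, -170.6]
ft_force: [-3.2, -11.4, 9.5]
width: -0.0002
```

It's hard against the post: no motion, 11 N. Lifting straight up.

Emit:
drive_tool(
  xyz=[
    [0,-0.4,0],
    [0,-0.5,0],
    [0,-0.6,0],
    [0,-0.8,0],
    [0,-0.8,0.1],
    [0,-1.0,0.1],
  ],
  turn=[
    [0,0,0],
    [0,0,0],
    [0,0,0],
    [0,0,0],
    [0,0,0],
    [0,0,0],
  ],
  grip=[0,0,0,0,0,0],
)

```text
clock: 7.05
eef_pos: [0.5627, 0.0512, 0.1197]
tool_rot: [-87.9, -0.2, -170.6]
ft_force: [-0.0, 0.1, 0.5]
width: 0.0
```

Emit:
drive_tool(
  xyz=[
    [0,-2,0],
    [0,-3,0],
    [0,-3,0],
    [0,-3,0],
    [0,-2,3],
    [0,0,4],
    [0,0,4],
    [0,0,0],
  ],
  turn=[
    [0,0,0],
    [0,0,0],
    [0,0,0],
    [0,0,0],
    [0,0,0],
    [0,0,0],
    [0,0,0],
    [0,0,0],
  ],
  grip=[0,0,0,0,0,0,0,0],
)

```text
clock: 7.72
eef_pos: [0.583, -0.0519, 0.27]
tool_rot: [-87.6, 0.4, -170.0]
ft_force: [0.4, -0.1, 0.5]
width: -0.0
```

Emit:
drive_tool(
  xyz=[
    [0,0,4],
    [0,0,4],
    [0,0,4],
    [0,0,3],
    [0,0,0],
    [0,0,0],
  ],
  turn=[
    [0,0,0],
    [0,0,0],
    [0,0,0],
    [0,0,0],
    [0,0,0],
    [0,0,0],
  ],
  grip=[0,0,0,0,0,0],
)

```text
clock: 8.22
eef_pos: [0.6085, -0.1997, 0.2812]
tool_rot: [-87.5, 0.7, -170.0]
ft_force: [-1.0, 0.5, -0.9]
width: -0.0001
```

```bash
python3 - <<'E'
from h import *
T=vision.capture("top"); S=vision.capture("side")
cv2.imwrite("pics/t4.png",cv2.resize(T[155:300,170:390],(792,522),interpolation=2))
cv2.imwrite("pics/s4.png",cv2.resize(S[180:360,195:385],(633,600),interpolation=2))
E
```

```text
(no output)
```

View pics/t4.png

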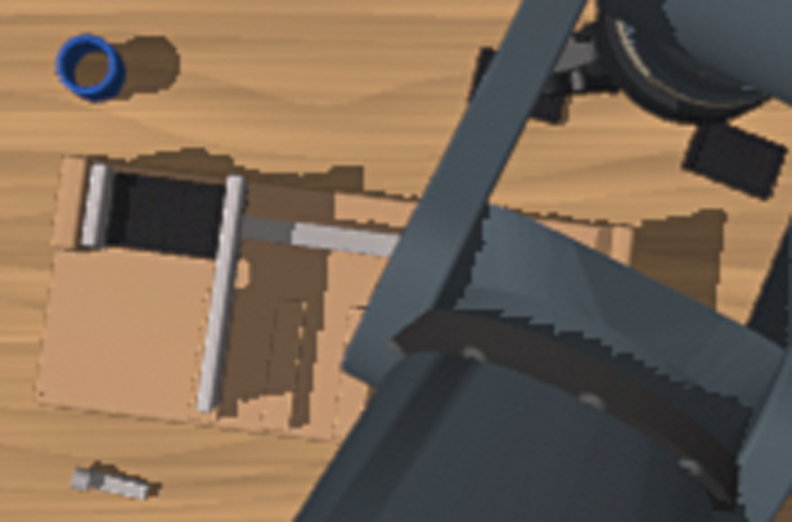

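View pics/s4.png

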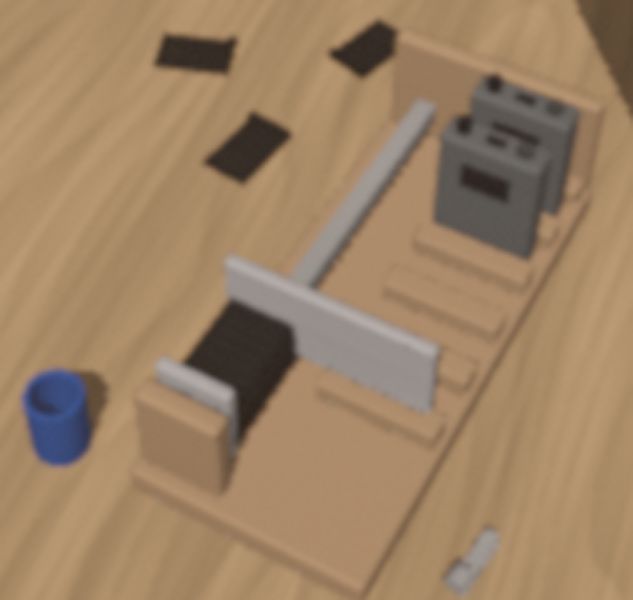

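The final views show the fence against the post (top crop (95,205)), the paddle free, and the packs, clip and sleeve in place. The gripper is 20 cm clear with no load. Handing in.

```bash
python3 - <<'E'
from h import *
a=cv2.imread("pics/side0.png"); b=vision.capture("side")
for n,(x0,y0,x1,y1) in dict(sleeve=(195,285,230,325),clip=(322,335,352,362),covers=(230,155,290,237),packs=(327,200,370,235)).items():
    print(n,cv2.absdiff(a,b)[y0:y1,x0:x1].max(2).mean().round(2))
print(env.get_obs()['qd'].round(2), env.close_job())
E
```

```text
sleeve 4.8
clip 5.21
covers 4.97
packs 3.68
the job is handed in; nothing more can be done
[ 0.88 -0.12  0.59  0.16 -0.05 -0.18] None
```

The stop is back against the end post, the paddle has been let go, and the job is handed in at about 8.5 s of the 32 s allowed.

- **What I did:** I pressed the paddle fully down with shut fingertips (about 10 N). I held it there with 7 to 10 N while sliding the stop back. At the post it stopped dead at about 11 N sideways, well under the 60 N limit. I then lifted straight up and moved clear.
- **Last checks that held:** Both cameras showed the fence against the post. The force on the tool was close to zero after lifting. In the side view, the sleeve, clip, packs and look-alike covers matched the first picture, with only noise-level differences.
- **Not measured:** I did not measure the paddle's height after release. It looks free and up in both views, but it could be resting up to 4 mm down on a tooth, which is right at the limit. I did not work out which of the look-alikes is the real cover. The ones checked had not moved, and the arm touched none of them.

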